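# Press the dial ring home on a spring balance in the shuttle press

## Task

The balance case is loaded in the shuttle of the hand press: slide the shuttle fully home against its stop under the ram, then pull the press lever down until the ram has pressed the dial ring all the way onto the case, and let the lever come back up. Use the press, not the gripper, to push the ring, leave the shuttle home, and do not shift the other things on the bench.

Things in the scene. Friction and masses are not known exactly. Their poses are not given: they have to be found in the camera images.
- press: Cast-iron C-frame hand press, fixed, 320 mm high. Origin on the bench below the ram axis; local -x is its front, where the shuttle enters, +y the lever's side, z up. Base 260 x 130 x 30 mm (local x -85 to 175). Slideway 50 mm wide, top at z 42, local x -240 to 50, y 0. Ram pad: 70 mm disc, underside at z 118 with the lever up. Column from local x 90 back, stop block from 53 to 79, 74 mm high.
- head_nose (a point): Lower front edge of the overhanging head (76 mm wide), at press local (-60, 0, 190) mm. A 28 mm spring canister stands out before it to local x -92 from z 215 up, and a cross bar on the ram to x -90 at z 308 to 320. A vertical gripper cannot follow the shuttle knob home below it: lean the tool about 40 degrees, its top back from the press.
- shuttle (a joint): Steel shuttle, plate 120 x 90 x 14 mm (top at z 58 mm), sliding along the press's local x. Value in m: 0 = home, against its stop under the ram; grows as it is drawn out to the front (local -x); end of travel 0.112. It slides with about 3 N of friction and stays where it is left. The balance case, 64 mm across, is clamped in its nest.
- shuttle_knob (a point): Centre of the shuttle's black ball knob, 28 mm across, on a 12 mm stem at the front of the shuttle. At press local (-60 mm - shuttle value, 0, 88 mm); 30 mm above the shuttle plate.
- lever (a joint): Press lever. Value in rad: 0 = up (the rod points to the press's front, 30 degrees above level), grows as its ball is pulled down, end of travel 1.15. A return spring lifts it; pulling takes about 5 N at the ball, about 10 N while pressing; it goes solid when the ring is home. It drives the ram down 23.5 mm a radian: with the shuttle home the pad meets the ring near 0.68, ring seated near 1.02.
- lever_hinge (a point): Hinge of the lever, at press local (30, 68, 235) mm; its axis is the press's local y. The lever is a 13 mm rod.
- lever_ball (a point): Centre of the black ball at the lever's end, 32 mm across, 200 mm from the hinge; at value q it stands at press local x 30 - 200 cos(0.524 - q), y 68, z 235 + 200 sin(0.524 - q) mm.
- dial_ring (a joint): Grey steel dial ring, 66 mm outside, 54 mm inside, 12 mm high, sitting proud on the nickel balance case in the shuttle. Value in m: 0 = 8 mm proud, 0.008 = seated. A tight fit: takes about 50 N, and stays where it is pressed.
- ring_top (a point): Centre of the dial ring's top face, 102 mm above the bench when proud, 94 mm when seated.
- spare_case: Bystander: loose nickel balance case, 64 mm across, 34 mm high; origin under its centre.
- drop_weight: Bystander: red-enamelled drop weight with a neck and knob, 58 mm across, 80 mm high; origin under its centre.
- spare_ring: Bystander: loose steel dial ring, 66 mm across, 12 mm high; origin under its centre.
- brass_hook: Bystander: brass hook with an eye, lying flat, 85 mm long, 8 mm thick; origin under its middle.
- screwdriver: Bystander: screwdriver lying flat along its own x.
- tube_balance: Bystander: flat straight spring balance with ring and hook, 220 mm long, 22 mm thick, lying along its own x; origin under its middle.
- oil_can: Bystander: steel can, 52 mm across, 110 mm high; origin under its centre.

How it is judged:
By the outcome, as a careful person would: the job done as asked, in the order asked, and still so for the second after the job is handed in, with the robot touching nothing.
It also fails if it takes over 64 s, if anything falls off the work surface, if the arm or the gripper's body presses on something with over 40 N, if the wrist force passes 120 N, or if a joint passes its speed limit or range.

## Robot

A 7-joint arm with a two-finger parallel gripper is mounted at the origin on the work surface. World frame = base frame: x ahead of the robot, y to its left, z up, the work surface at z = 0. Lengths are in m, angles in rad, forces in N, time in s.
With the tool pointing down it reaches from about 0.425 to 0.925 m from the base axis. Payload 6.8 kg.
Tool frame: the origin (TCP) lies between the finger pads; the fingertips stand r.tip_extent ahead of it and the grasp point (between the pads) lies 5 mm behind it (r.tip_extent is the distance from the TCP to the fingertips, in m); y points along the fingers, x is the direction in which the jaws open and shut, and the axes are right-handed (so a half turn about y gives the same grasp; the last joint's range is limited). The gripper opens to 85 mm and grips with 20 to 120 N. Pads are 22 mm wide; open, the fingers measure 114 mm over their backs; the gripper's body (76 mm by 85 mm) begins 54 mm behind the grasp point. The pads swing forward as they close: fully open they stand 13 mm farther back than shut.
Start: joints at [-1.229, 0.477, 0.022, 1.555, -0.011, 1.109, -0.083], TCP at [0.293, 0.608, 0.245] pointing down, gripper open.
Joint ranges: [-2.96, 2.96], [-0.34, 2.1], [-1.41, 1.46], [0.24, 2.44], [-1.37, 4.51], [0.17, 1.92], [-2.96, 2.96]. Speed limits (rad/s): [2.39, 2.39, 3.14, 3.14, 3.14, 3.14, 3.14].

## Interface

Orientations are given as a rotation vector (axis times angle).
In Python, from bench import r gives the robot as it stands.
- The arm moves only by the tool send_rows, never from a script. Its argument "plan" is a list of rows, each a list of 5 numbers: the shift along the tool's x, y, z in cm, then the turn about the tool's y in degrees, then the opening, from 0 (shut) to 1 (fully open). In form: [[dx, dy, dz, spin, grip], ...]. A call has 1 to 12 rows; each row shifts and turns the commanded pose from where the row before left it, along the tool's axes as they then stand; what a row does not reach is not made up. A row lasts 1/8 s, in which the tool goes at most 62.5 mm and 10.7 degrees, less where a joint would pass 70% of its speed; a pose out of reach is approached as far as the arm can. A call is refused whole if a number of a shift passes 6.25 or a number of a turn 10.7, either way. A call with a gripper value outside its range is refused whole. The fingers move at their own pace and stop on an object; "force" is the grip in N (left out, the last holds). Time passes only in rows, so rows that do not move let the fingers close. It gives the time, the measured TCP pose, the force and the opening at its end, in the units of the state.
- r.get_obs(): the state, without advancing time (a new reading comes with each control period).
- r.grab_frame(name): name is "side" or "top"; returns a dict with "image" (420x560x3 uint8, red, green, blue), "camera_matrix" (3x3 intrinsics, pixels), "D" ([k1, k2, p1, p2, k3] as OpenCV has them; the pictures are not rectified), "cam_to_world" (4x4, takes a point from camera to world coordinates). Camera axes: x right, y down, z forward; pixel columns grow to the right and rows downward; lengths in m; the calibration is good to about 2 mm. A picture is of the moment at which its call begins. There is no depth.
- r.hand_in(): hands the job in, once; it reports no verdict.
Trained networks look in the newest picture that a camera, given by its name, has taken for a name from the list of things; names that differ only in an ending like _2 or _b are one class to them, and where a whole thing is asked for, a point or a joint stands for the part that bears it (a point fixed in the world has none). Each returns a list of dicts, best first, with "p" (0 to 1); they miss things now and then, are a little off and sometimes report something else, mostly with a low value. They report only what shows in the picture. A call takes as long as a camera call.
- r.recognise(camera, target): "rect" ([left, top, right, bottom] in pixels, round what is visible of it).
The state is a dict: "clock": time; "joints": joint angles; "qvel": joint speeds; "tau": joint torques, N m; "tcp_pos": TCP position; "orientation": TCP orientation; "contact_force": force on the tool from outside, world axes, zero at the start; "moment": the same for the moment, N m; "grip_width": finger opening in m.
Only numpy, scipy, OpenCV 4.12 (cv2) and the standard library are available. Lean on these libraries where they do the work, as an engineer would, in place of code of your own. Each camera call takes 0.05 s, during which the arm holds its last target.

## Working session

There is one attempt and no reset: what is moved stays moved. The work goes in short steps, Python scripts to look and compute and a tool call to move; the robot and the scene stay as the last step left them, time stands still between calls to the robot, and variables do not carry over. Pictures are saved under pics/ and viewed, and the job is handed in when it is done.

Besides the shell and the picture viewer there is one more tool, called after "Emit:" as name(argument=value, ...), one argument or row to a line, values as JSON. send_rows: Moves the arm, as the interface text tells. Its arguments: {"type":"object","properties":{"plan":{"type":"array","items":{"type":"array","items":{"type":"number"}}},"force":{"type":"number"}},"required":["plan"]}

```bash
mkdir -p pics; ls; python3 - <<'E'
from bench import r
import cv2
print(r.get_obs(), r.tip_extent)
for c in ("side","top"):
    f=r.grab_frame(c); cv2.imwrite(f"pics/{c}0.png",f["image"][:,:,::-1]); print(c,f["camera_matrix"],f["D"],f["cam_to_world"])
    for n in ["press","shuttle","shuttle_knob","lever_ball","lever_hinge","ring_top","head_nose","dial_ring","lever","oil_can","drop_weight","spare_case","spare_ring","tube_balance","screwdriver","brass_hook"]:
        print(n,[(round(d["p"],2),[round(v) for v in d["rect"]]) for d in r.recognise(c,n)[:3]])
E
```

```text
pics
{'clock': 0.0, 'joints': array([-1.22909542,  0.4778145 ,  0.02231506,  1.55646377, -0.01151212,
        1.10930546, -0.08306296]), 'qvel': array([ 0.00154392,  0.00133018,  0.00016993, -0.00048392, -0.00027137,
        0.00156905,  0.00124461]), 'tau': array([ 3.90906862e-04, -5.96460021e+01,  1.60711806e+00, -2.81187093e+01,
        1.23823987e-02,  9.39129386e-03, -5.67957159e-06]), 'tcp_pos': array([0.29322562, 0.60734253, 0.24431036]), 'orientation': array([-1.39012913, -0.8707768 ,  0.87325833]), 'contact_force': array([-0.31893873,  0.32685436, -0.1817033 ]), 'moment': array([ 0.00753767, -0.02572721,  0.03276649]), 'grip_width': 0.08564117777556143} 0.014
side [[470.25161268   0.         282.06022448]
 [  0.         470.25161268 215.74341888]
 [  0.           0.           1.        ]] [-0.02973092  0.          0.          0.          0.        ] [[ 7.60406423e-01 -3.65659079e-01  5.36726662e-01 -1.56815626e-01]
 [-6.49446747e-01 -4.26863241e-01  6.29290629e-01 -8.92804922e-01]
 [-9.96949398e-04 -8.27092021e-01 -5.62065650e-01  9.98518253e-01]
 [ 0.00000000e+00  0.0000000
[... 1175 characters left out ...]
0, 367, 252])]
shuttle [(0.84, [247, 212, 292, 252]), (0.28, [264, 172, 314, 205])]
shuttle_knob [(0.55, [251, 217, 292, 251])]
lever_ball [(0.73, [243, 178, 322, 197])]
lever_hinge [(0.68, [228, 181, 366, 255])]
ring_top []
head_nose [(0.7, [227, 180, 366, 258]), (0.5, [304, 262, 326, 280])]
dial_ring []
lever [(0.61, [243, 180, 323, 201]), (0.33, [127, 195, 160, 255])]
oil_can [(0.73, [415, 215, 435, 232])]
drop_weight [(0.78, [336, 261, 358, 280])]
spare_case [(0.55, [303, 258, 324, 279]), (0.43, [336, 260, 358, 280])]
spare_ring []
tube_balance [(0.98, [128, 193, 162, 257]), (0.68, [245, 182, 324, 200])]
screwdriver [(0.65, [265, 177, 305, 201])]
brass_hook [(0.51, [225, 187, 244, 208])]
```

```bash
python3 - <<'E'
import cv2
a=cv2.imread("pics/side0.png"); b=cv2.imread("pics/top0.png")
cv2.imwrite("pics/side0z.png",cv2.resize(a[130:360,150:430],None,fx=2.6,fy=2.6,interpolation=cv2.INTER_CUBIC))
cv2.imwrite("pics/top0z.png",cv2.resize(b[140:300,210:450],None,fx=3.3,fy=3.3,interpolation=cv2.INTER_CUBIC))
E
```

```text
(no output)
```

View pics/side0z.png

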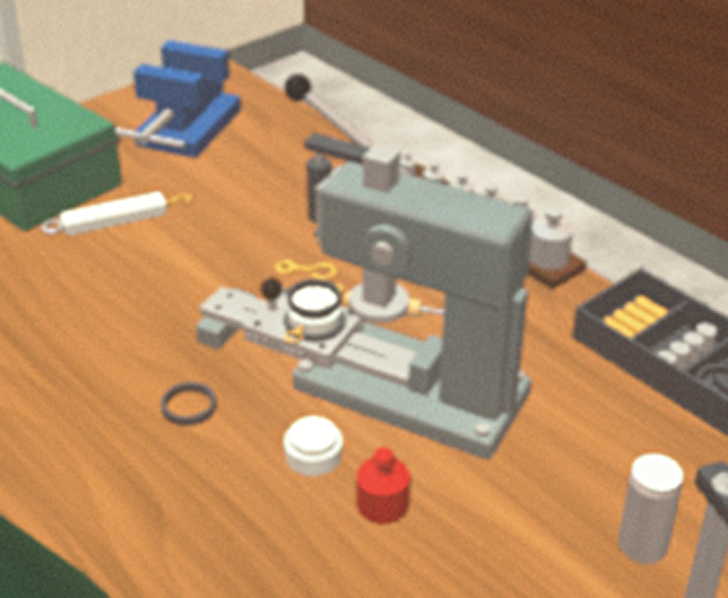

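View pics/top0z.png

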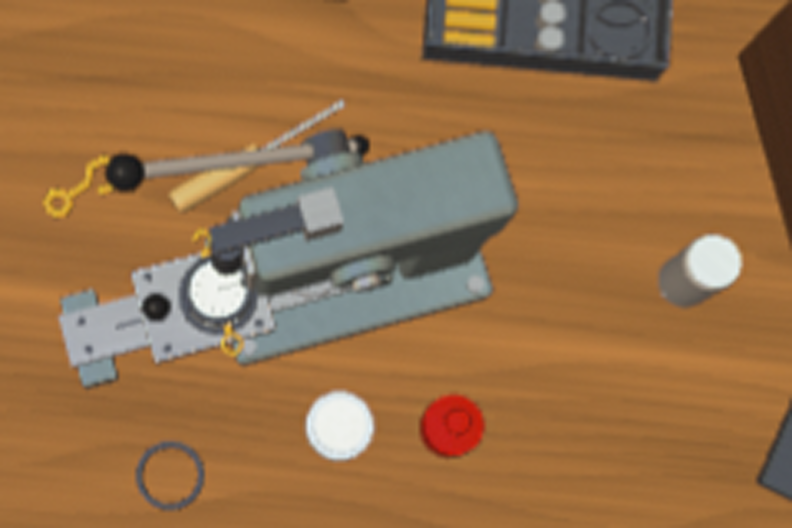

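View pics/top0.png

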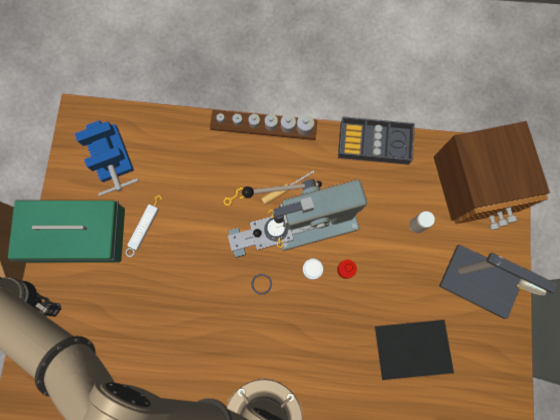

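View pics/side0.png

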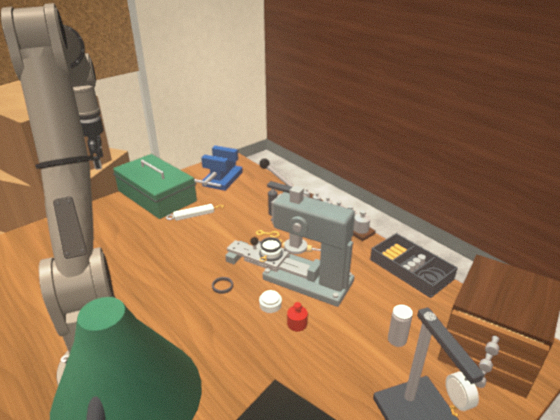

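```bash
cat > h.py <<'E'
import numpy as np, cv2
from scipy.spatial.transform import Rotation as R
from bench import r
CAM={}
def cam(c):
    if c not in CAM: CAM[c]=r.grab_frame(c)
    return CAM[c]
def proj(c,P):
    f=cam(c); T=np.linalg.inv(f["cam_to_world"])
    return cv2.projectPoints(np.array(P,float).reshape(-1,3),cv2.Rodrigues(T[:3,:3])[0],T[:3,3],f["camera_matrix"],np.array(f["D"]))[0].reshape(-1,2)
def l2w(p,L):
    x,y,a=p[:3]; L=np.array(L,float).reshape(-1,3)
    c,s=np.cos(a),np.sin(a)
    return np.c_[x+c*L[:,0]-s*L[:,1],y+s*L[:,0]+c*L[:,1],L[:,2]]
def zoom(c,box,name,fx=3,marks=[]):
    im=cam(c)["image"][:,:,::-1]; x0,y0,x1,y1=box
    z=cv2.resize(im[y0:y1,x0:x1],None,fx=fx,fy=fx,interpolation=cv2.INTER_CUBIC)
    for m in marks: cv2.circle(z,tuple(int(round((v-o+.5)*fx-.5)) for v,o in zip(m,(x0,y0))),2,(255,0,255),-1)
    cv2.imwrite(f"pics/{name}.png",z)
def ball(q): return [.03-.2*np.cos(.524-q),.068,.235+.2*np.sin(.524-q)]
E
cat > fit.py <<'E'
from h import *
from scipy.optimize import least_squares
zt=lambda x,y:(x/3.3+210-.35,y/3.3+140-.35); zs=lambda x,y:(x/2.6+150-.3,y/2.6+130-.3)
def L(s): return [[-.06-s,0,.088],ball(0),[-.085,-.065,.03],[.175,-.065,.03]]
T=np.array([zt(156,307),zt(125,172),zt(240,360),zt(492,289)]); S=np.array([zs(271,288),zs(297,87),zs(297,372),zs(490,445)])
def res(p):
    W=l2w(p,L(p[3])); return np.r_[(proj("top",W)-T).ravel(),(proj("side",W)-S).ravel()]
o=least_squares(res,[.65,0,-1.4,.1],loss="soft_l1"); print(o.x,np.degrees(o.x[2])); print(res(o.x).reshape(-1,2).round(1))
p=o.x; np.save("p.npy",p)
W=l2w(p,L(p[3])+[[-.085,.065,.03],[-.24,.025,.042],[-.24,-.025,.042],[-.06,.038,.19],[-.06,-.038,.19],[-.09,0,.32],[.03,.068,.235],[-p[3],0,.102]])
print(W.round(3))
zoom("top",(210,140,450,300),"top1",3.3,proj("top",W)); zoom("side",(150,130,430,360),"side1",2.6,proj("side",W))
E
python3 fit.py
```

```text
[ 0.60526023 -0.06111018 -1.19420328  0.08794592] -68.4228080053276
[[-0.1 -0.6]
 [-0.1 -0.7]
 [-0.3  0.5]
 [ 1.2  0.1]
 [-0.2  0.5]
 [-0.1  0.5]
 [-2.8 -0. ]
 [ 0.6 -0.4]]
[[ 0.551  0.076  0.088]
 [ 0.616  0.097  0.335]
 [ 0.514 -0.006  0.03 ]
 [ 0.609 -0.248  0.03 ]
 [ 0.634  0.042  0.03 ]
 [ 0.54   0.171  0.042]
 [ 0.494  0.153  0.042]
 [ 0.619  0.009  0.19 ]
 [ 0.548 -0.019  0.19 ]
 [ 0.572  0.023  0.32 ]
 [ 0.68  -0.064  0.235]
 [ 0.573  0.021  0.102]]
```

View pics/top1.png

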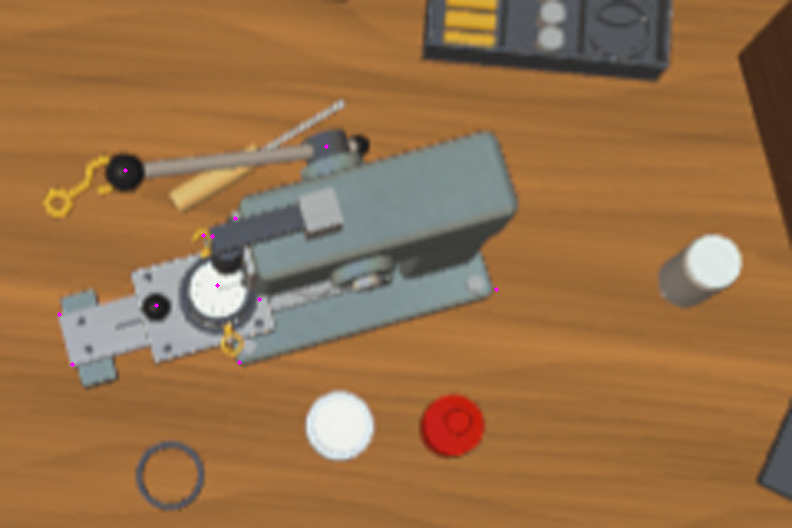

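View pics/side1.png

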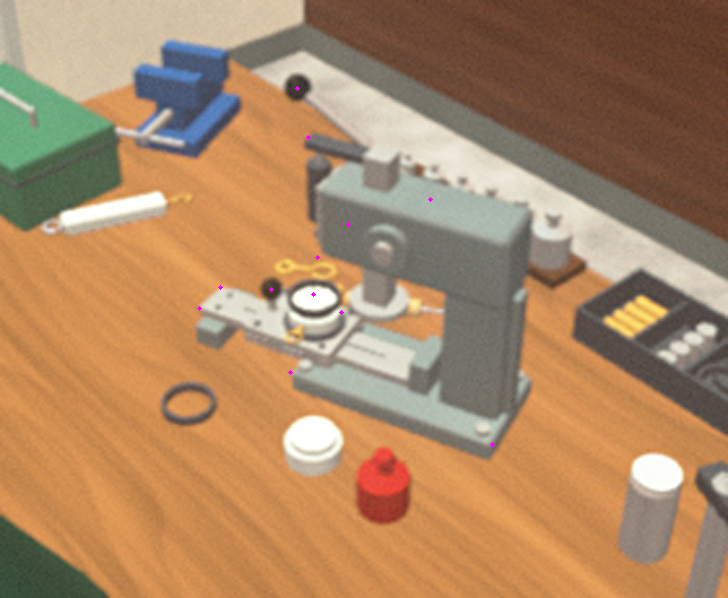

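```bash
python3 - <<'E'
from h import *
o=r.get_obs(); M=R.from_rotvec(o["orientation"]).as_matrix(); print(M.round(3))
p=np.load("p.npy"); c,s=np.cos(p[2]),np.sin(p[2]); P=np.array([[c,-s,0],[s,c,0],[0,0,1]]); print(P.round(3)); print((P.T@M).round(3))
for n,b in [("case",(340/3.3+210,425/3.3+140,.034)),("ring",(170/3.3+210,475/3.3+140,.012)),("hook",(57/3.3+210,203/3.3+140,.004)),("ballabove",(228/3.3+210,257/3.3+140,.25))]:
    f=cam("top");u=cv2.undistortPoints(np.array([[b[:2]]]),f["camera_matrix"],np.array(f["D"]))[0,0]
    T=f["cam_to_world"];d=T[:3,:3]@np.r_[u,1];t=(b[2]-T[2,3])/d[2];w=T[:3,3]+t*d;print(n,w.round(3),(P.T@(w-[p[0],p[1],0])).round(3))
E
```

```text
[[ 0.435 -0.    -0.901]
 [ 0.901 -0.     0.435]
 [-0.    -1.     0.   ]]
[[ 0.368  0.93   0.   ]
 [-0.93   0.368  0.   ]
 [ 0.     0.     1.   ]]
[[-0.678 -0.    -0.736]
 [ 0.736 -0.    -0.678]
 [-0.    -1.     0.   ]]
case [ 0.461 -0.109  0.034] [-0.008 -0.152  0.034]
ring [0.399 0.048 0.012] [-0.177 -0.151  0.012]
hook [0.657 0.19  0.004] [-0.215  0.14   0.004]
ballabove [0.57  0.009 0.25 ] [-0.078 -0.007  0.25 ]
```

```bash
cat >> h.py <<'E'
def pose():
    o=r.get_obs(); M=R.from_rotvec(o["orientation"]).as_matrix(); p=np.load("p.npy"); c,s=np.cos(p[2]),np.sin(p[2]); P=np.array([[c,-s,0],[s,c,0],[0,0,1]])
    return o,M,P,p
def togo(L, xdir=(0,1,0)):
    """local target -> tool shifts cm, and spin"""
    o,M,P,p=pose(); w=l2w(p,L)[0]; d=w-o["tcp_pos"]; lx=P.T@M[:,0]
    ang=np.degrees(np.arctan2(xdir[1],xdir[0])-np.arctan2(lx[1],lx[0])); ang=(ang+180)%360-180
    print("t",round(o["clock"],2),"local tcp",(P.T@(o["tcp_pos"]-[p[0],p[1],0])*1e3).round(1),"force local",(P.T@o["contact_force"]).round(1),"grip",round(o["grip_width"],4))
    print("tool shift cm",(M.T@d*100).round(2),"spin(about y)",round(-ang,1),"tool x local",lx.round(3),"tool z local",(P.T@M[:,2]).round(3))
E
python3 - <<'E'
from h import *
o,M,P,p=pose()
for b in [(133,272,.058),(155,362,.058),(144,317,.058),(272,330,.058)]:
    f=cam("top");u=cv2.undistortPoints(np.array([[(b[0]/3.3+210-.35,b[1]/3.3+140-.35)]]),f["camera_matrix"],np.array(f["D"]))[0,0]
    T=f["cam_to_world"];d=T[:3,:3]@np.r_[u,1];t=(b[2]-T[2,3])/d[2];w=T[:3,3]+t*d;print((P.T@(w-[p[0],p[1],0])*1e3).round(1))
togo([-.25,-.088,.2])
print(o["joints"])
E
```

```text
[-160.4   42.2   58. ]
[-162.9  -47.3   58. ]
[-161.6   -2.8   58. ]
[-47.7 -48.2  58. ]
t 1.9 local tcp [-736.8  -43.9  245.3] force local [-0.3  0.3 -0.2] grip 0.0853
tool shift cm [-36.22   4.53 -32.82] spin(about y) 42.6 tool x local [-0.677  0.736  0.   ] tool z local [-0.736 -0.677  0.   ]
[-1.22913114  0.4769819   0.02237263  1.55542895 -0.01151231  1.10926981
 -0.08310944]
```

Emit:
send_rows(
  plan=[
    [0, 0, 0, 10.65, 1],
    [0, 0, 0, 10.65, 1],
    [0, 0, 0, 10.65, 1],
    [0, 0, 0, 10.65, 1],
    [-0.4, 0, -4, 0, 1],
    [-0.4, 0, -4, 0, 1],
    [-0.4, 0, -4, 0, 1],
    [-0.4, 0, -4, 0, 1],
    [-0.4, 0, -4, 0, 1],
    [-0.4, 0, -4, 0, 1],
    [-0.4, 0, -4, 0, 1],
    [-0.4, 0, -4, 0, 1],
  ],
)

```text
clock: 3.4
tcp_pos: [0.382, 0.2974, 0.2455]
orientation: [-1.55, -0.296, 0.296]
contact_force: [-0.0, -0.5, 0.3]
grip_width: 0.0854
```

```bash
python3 - <<'E'
from h import *
togo([-.25,-.088,.2])
E
```

```text
t 3.4 local tcp [-415.5  -75.8  245.5] force local [ 0.4 -0.2  0.3] grip 0.0854
tool shift cm [ -1.24   4.55 -16.55] spin(about y) 0.0 tool x local [-0.001  1.     0.001] tool z local [-1.    -0.001  0.   ]
```

Emit:
send_rows(
  plan=[
    [-0.2, 0, -4, 0, 1],
    [-0.2, 0, -4, 0, 1],
    [-0.2, 0, -4, 0, 1],
    [-0.2, 0, -4, 0, 1],
    [-0.2, 0, -4, 0, 1],
    [-0.2, 0, -3, 0, 1],
    [0, 4, 0, 0, 1],
    [0, 4, 0, 0, 1],
    [0, 4, 0, 0, 1],
    [0, 2, 0, 0, 1],
    [0, 0, 0, 0, 1],
  ],
)

```text
clock: 4.78
tcp_pos: [0.4544, 0.0801, 0.1043]
orientation: [-1.551, -0.294, 0.298]
contact_force: [0.4, 0.3, 0.5]
grip_width: 0.0853
```

```bash
python3 - <<'E'
from h import *
togo([-.185,-.088,.052])
for c in("top","side"):
    zoom(c,(170,100,430,300),c+"2",3)
E
```

```text
t 4.78 local tcp [-186.7  -88.4  104.3] force local [-0.1  0.5  0.5] grip 0.0853
tool shift cm [ 0.05  5.23 -0.17] spin(about y) 0.0 tool x local [-0.001  1.    -0.003] tool z local [-1.    -0.001 -0.   ]
```

View pics/side2.png

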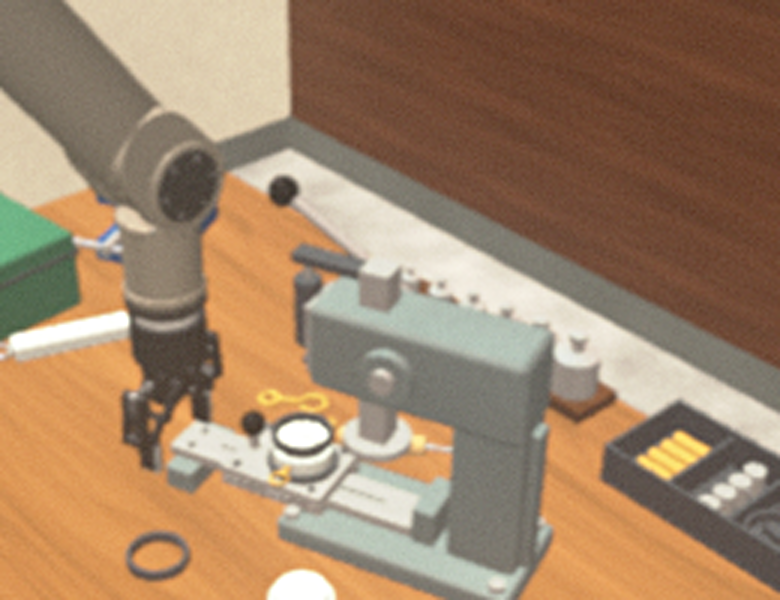

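View pics/top2.png

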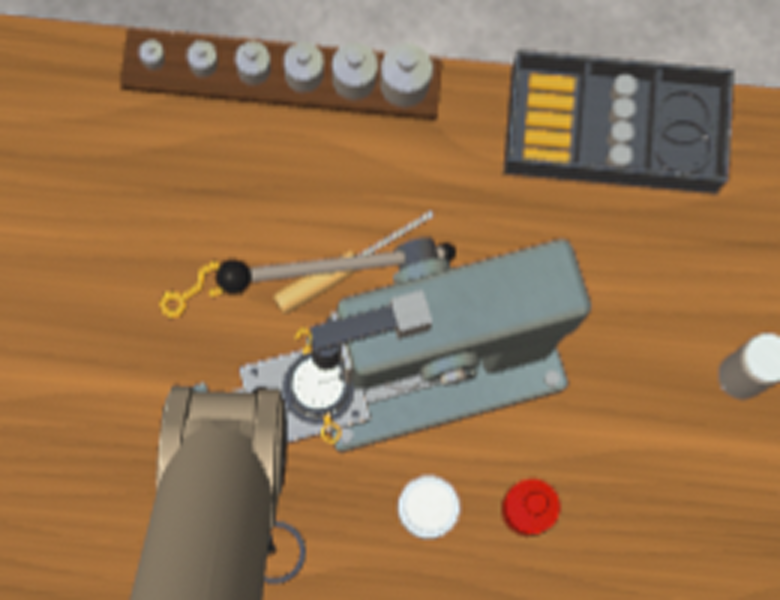

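Emit:
send_rows(
  plan=[
    [0, 2.6, -0.1, 0, 1],
    [0, 2.6, 0, 0, 1],
    [0, 0, 0, 0, 1],
    [0, 0, -1, 0, 1],
    [0, 0, -1, 0, 1],
    [0, 0, -1, 0, 1],
    [0, 0, -1, 0, 1],
  ],
)

```text
clock: 5.75
tcp_pos: [0.4714, 0.042, 0.0539]
orientation: [-1.55, -0.298, 0.295]
contact_force: [-0.6, 4.4, 2.2]
grip_width: 0.0859
```

```bash
python3 - <<'E'
from h import *
togo([-.085,-.088,.052])
for c in("top","side"):
    zoom(c,(170,100,430,300),c+"3",3)
E
```

```text
t 5.75 local tcp [-145.1  -86.6   53.9] force local [-4.3  1.1  2.2] grip 0.0859
tool shift cm [-0.15  0.19 -6.01] spin(about y) 0.1 tool x local [-0.001  1.     0.002] tool z local [-1.    -0.001  0.   ]
```

View pics/side3.png

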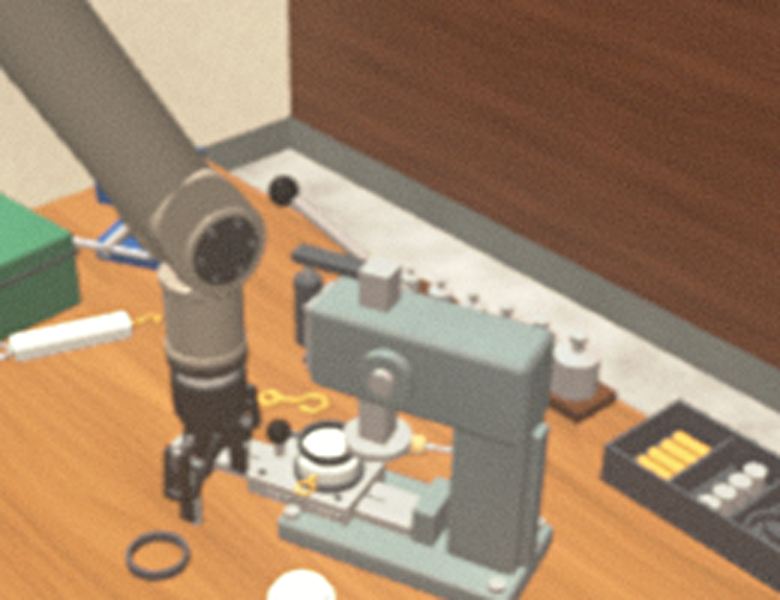

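Emit:
send_rows(
  plan=[
    [0, 0, -1, 0, 1],
    [0, 0, -1, 0, 1],
    [0, 0, -1, 0, 1],
    [0, 0, -1, 0, 1],
    [0, 0, -0.5, 0, 1],
    [0, 0, 0, 0, 1],
  ],
)

```text
clock: 6.6
tcp_pos: [0.4873, -0.0007, 0.0532]
orientation: [-1.552, -0.295, 0.294]
contact_force: [0.7, -0.2, -1.2]
grip_width: 0.0855
```

```bash
python3 - <<'E'
from h import *
togo([-.085,-.088,.052])
for c in("top","side"):
    zoom(c,(170,100,430,300),c+"4",3)
E
```

```text
t 6.6 local tcp [-99.6 -87.4  53.2] force local [ 0.5  0.6 -1.2] grip 0.0855
tool shift cm [-0.06  0.12 -1.46] spin(about y) -0.0 tool x local [0.001 1.    0.   ] tool z local [-1.     0.001 -0.001]
```

View pics/side4.png

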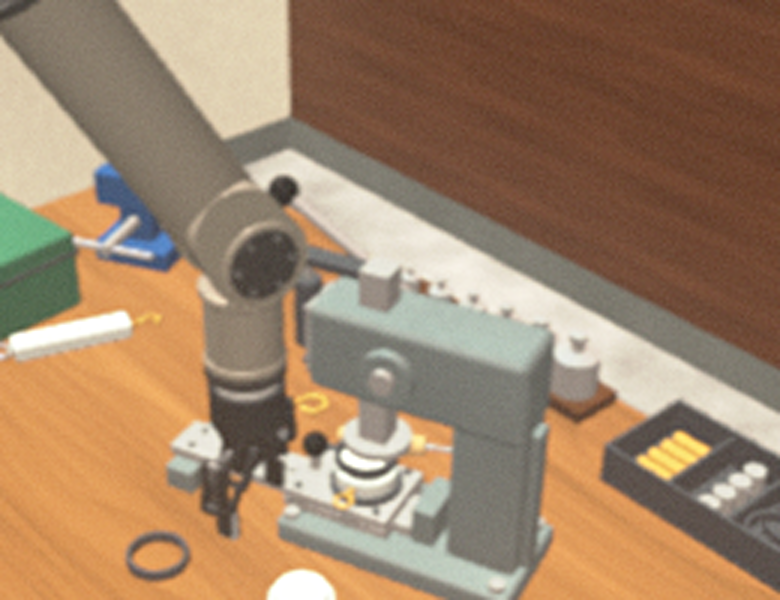

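View pics/top4.png

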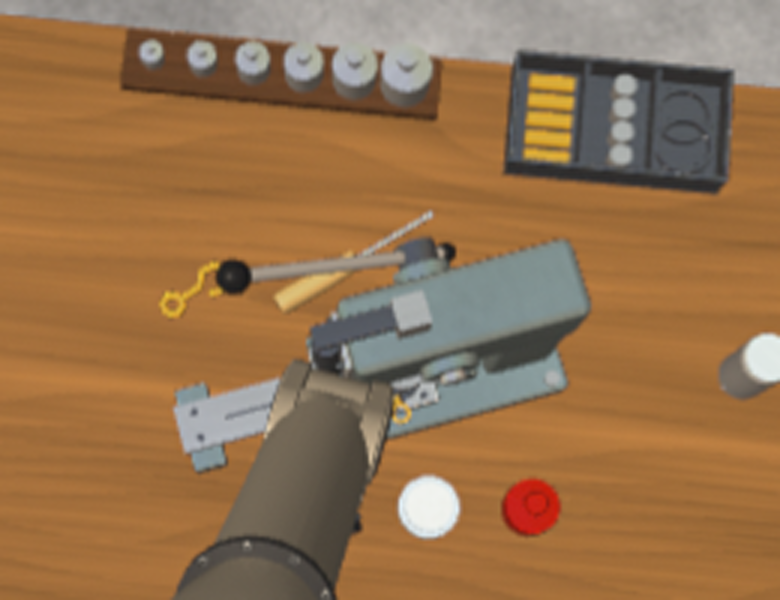

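```bash
python3 - <<'E'
from h import *
o,M,P,p=pose()
for z in (.1,.2,.25,.3,.35,.4,.45):
    q=[o["tcp_pos"][0],o["tcp_pos"][1],z]
    a,b=proj("top",q)[0],proj("side",q)[0]; print(z,((a-[170,100])*3).round(),((b-[170,100])*3).round())
for s in (0,.005,.01,.015,.02): print(s,((proj("side",l2w(p,[-.06-s,0,.088]))[0]-[170,100])*3).round(1))
E
```

```text
0.1 [328. 463.] [247. 474.]
0.2 [328. 450.] [243. 393.]
0.25 [328. 443.] [241. 350.]
0.3 [328. 435.] [239. 305.]
0.35 [328. 426.] [237. 258.]
0.4 [328. 417.] [235. 209.]
0.45 [327. 407.] [232. 158.]
0 [323.9 446.9]
0.005 [319.7 445.5]
0.01 [315.5 444.1]
0.015 [311.3 442.7]
0.02 [307.1 441.3]
```

Emit:
send_rows(
  plan=[
    [0, 0, -0.5, 0, 1],
    [0, 0, -0.4, 0, 1],
    [0, 0, -0.3, 0, 1],
    [0, 0, 0, 0, 1],
  ],
)

```text
clock: 7.3
tcp_pos: [0.4916, -0.0111, 0.0533]
orientation: [-1.551, -0.296, 0.296]
contact_force: [-0.5, 1.0, -1.4]
grip_width: 0.0855
```

```bash
python3 - <<'E'
from h import *
togo([-.085,-.088,.052])
E
```

```text
t 7.3 local tcp [-88.4 -87.3  53.3] force local [-1.1 -0.1 -1.4] grip 0.0855
tool shift cm [-0.07  0.13 -0.34] spin(about y) 0.0 tool x local [-0.  1.  0.] tool z local [-1. -0. -0.]
```

Emit:
send_rows(
  plan=[
    [0, 0, -0.3, 0, 1],
    [0, 0, -0.2, 0, 1],
  ],
)

```text
clock: 7.55
tcp_pos: [0.4923, -0.0129, 0.0531]
orientation: [-1.547, -0.297, 0.3]
contact_force: [-5.1, 13.3, 4.1]
grip_width: 0.0856
```

Emit:
send_rows(
  plan=[
    [0, 0, -0.2, 0, 1],
  ],
)

```text
clock: 7.68
tcp_pos: [0.4924, -0.0132, 0.0531]
orientation: [-1.545, -0.297, 0.303]
contact_force: [-6.6, 16.1, 7.3]
grip_width: 0.0854
```

```bash
python3 - <<'E'
from h import *
togo([-.085,-.088,.052])
E
```

```text
t 7.67 local tcp [-86.1 -87.4  53.1] force local [-17.4  -0.2   7.3] grip 0.0854
tool shift cm [-0.06  0.11 -0.11] spin(about y) 0.4 tool x local [-0.006  1.    -0.002] tool z local [-1.    -0.006  0.006]
```

Emit:
send_rows(
  plan=[
    [0, 0, 1, 0, 1],
    [0, 0, 2, 0, 1],
    [0, 0, 4, 0, 1],
    [0, -4, 3, 0, 1],
    [0, -5, 2, 0, 1],
    [0, -5, 0, 0, 1],
    [0, -5, 0, 0, 1],
    [0, -5, 0, 0, 1],
    [0, -5, 0, 0, 1],
    [0, -5, 0, 0, 1],
  ],
)

```text
clock: 8.93
tcp_pos: [0.4498, 0.0932, 0.395]
orientation: [-1.55, -0.295, 0.293]
contact_force: [0.2, 0.3, 0.4]
grip_width: 0.0854
```

```bash
python3 - <<'E'
from h import *
b=ball(0); togo([b[0],b[1],.40])
p=np.load("p.npy")
for c in("top","side"):
    zoom(c,(170,100,430,300),c+"5",3,proj(c,l2w(p,[[-.06,0,.088],b])))
E
```

```text
t 8.93 local tcp [-200.7  -87.8  395. ] force local [-0.2  0.3  0.4] grip 0.0854
tool shift cm [15.59 -0.48 -5.73] spin(about y) -0.1 tool x local [0.001 1.    0.001] tool z local [-1.     0.001 -0.   ]
```

View pics/side5.png

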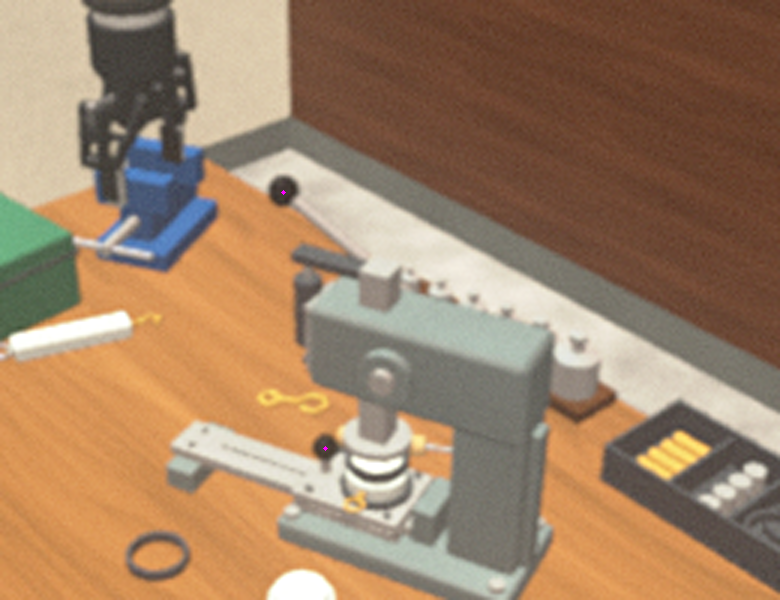

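View pics/top5.png

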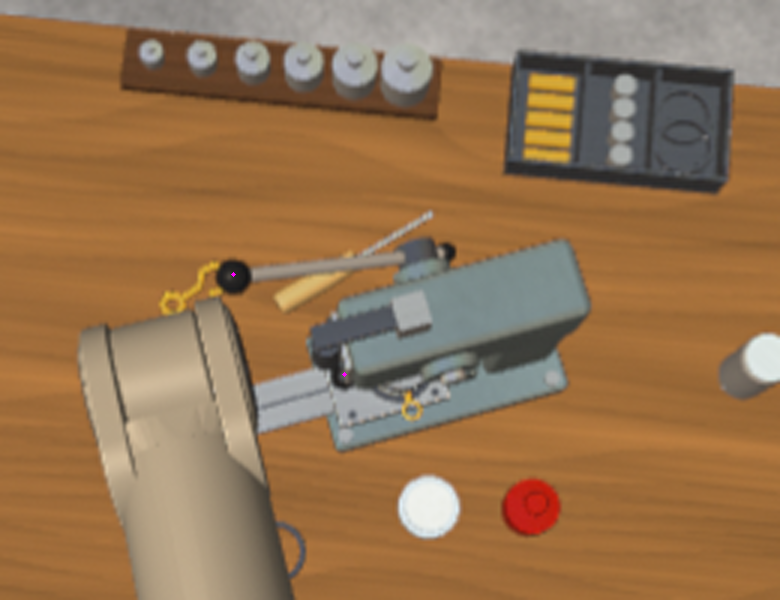

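Emit:
send_rows(
  plan=[
    [4, 0, 0, 0, 1],
    [4, 0, 0, 0, 1],
    [4, 0, 0, 0, 1],
    [3.6, 0, 0, 0, 1],
    [0, 0, -3, 0, 1],
    [0, 0, -2.7, 0, 1],
    [0, 0, 0, 0, 1],
  ],
)

```text
clock: 9.9
tcp_pos: [0.6164, 0.0949, 0.3926]
orientation: [-1.553, -0.291, 0.292]
contact_force: [-0.2, 0.1, -0.1]
grip_width: 0.0853
```

```bash
python3 - <<'E'
from h import *
b=ball(0); togo([b[0],b[1],.33])
E
```

```text
t 9.9 local tcp [-141.    67.7  392.6] force local [-0.2 -0.2 -0.1] grip 0.0853
tool shift cm [0.03 6.26 0.24] spin(about y) -0.3 tool x local [ 0.005  1.    -0.001] tool z local [-1.     0.005 -0.002]
```

Emit:
send_rows(
  force=30,
  plan=[
    [0, 2, 0.2, 0, 1],
    [0, 2, 0, 0, 1],
    [0, 1.8, 0, 0, 1],
    [0, 0.4, 0, 0, 0.7],
    [0, 0, 0, 0, 0.5],
    [0, 0, 0, 0, 0.2],
    [0, 0, 0, 0, 0.2],
    [0, 0, 0, 0, 0.2],
  ],
)

```text
clock: 10.9
tcp_pos: [0.6125, 0.1002, 0.3316]
orientation: [-1.549, -0.291, 0.3]
contact_force: [-10.9, -2.0, 3.9]
grip_width: 0.0302
```

```bash
python3 - <<'E'
from h import *
b=ball(0); togo([b[0],b[1],.33])
for c in("top","side"):
    zoom(c,(170,100,430,300),c+"6",3)
E
```

```text
t 10.9 local tcp [-147.3   66.   331.6] force local [ -2.1 -10.9   3.9] grip 0.0302
tool shift cm [ 0.2   0.15 -0.42] spin(about y) 0.0 tool x local [-0.     1.    -0.006] tool z local [-1.    -0.     0.002]
```

View pics/side6.png

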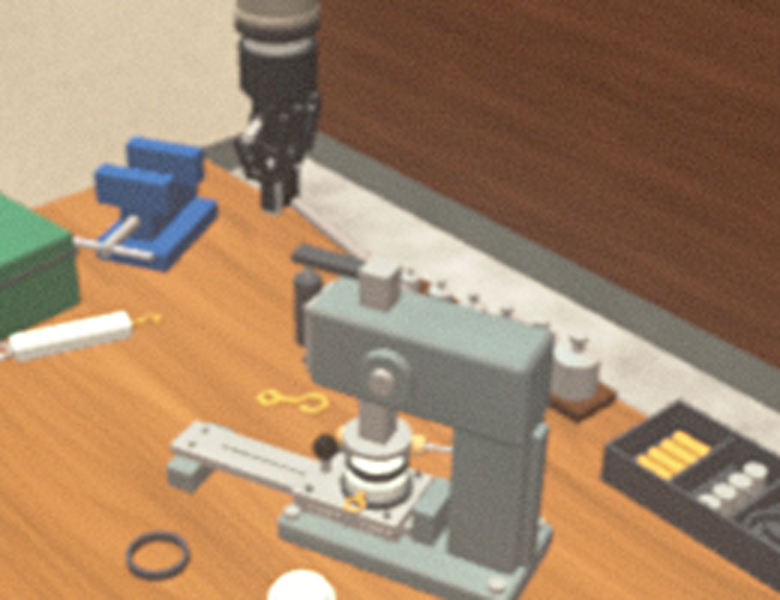

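Emit:
send_rows(
  force=40,
  plan=[
    [0, 0, 0, 0, 0.6],
    [0, 0, 0, 0, 0.6],
    [-0.2, 0, 0, 0, 0.6],
    [0, 0, 0, 0, 0.6],
  ],
)

```text
clock: 11.5
tcp_pos: [0.6132, 0.0999, 0.3314]
orientation: [-1.55, -0.296, 0.296]
contact_force: [0.4, -0.6, 0.3]
grip_width: 0.0519
```

```bash
python3 - <<'E'
from h import *
b=ball(0); togo([b[0],b[1]-.002,.33])
E
```

```text
t 11.5 local tcp [-146.8   66.6  331.4] force local [0.7 0.1 0.3] grip 0.0519
tool shift cm [-0.06  0.14 -0.36] spin(about y) 0.0 tool x local [-0.001  1.     0.   ] tool z local [-1.    -0.001 -0.   ]
```

Emit:
send_rows(
  plan=[
    [-0.1, 0.1, -0.4, 0, 0.6],
    [0, 0, 0, 0, 0.6],
    [0, 0, 0, 0, 0.2],
    [0, 0, 0, 0, 0.2],
    [0, 0, 0, 0, 0.2],
  ],
)

```text
clock: 12.12
tcp_pos: [0.614, 0.0959, 0.3305]
orientation: [-1.55, -0.297, 0.296]
contact_force: [0.6, -1.0, 1.1]
grip_width: 0.0296
```

```bash
python3 - <<'E'
from h import *
b=ball(0); togo([b[0],b[1]-.002,.33])
E
```

```text
t 12.12 local tcp [-142.8   65.8  330.5] force local [1.2 0.2 1.1] grip 0.0296
tool shift cm [0.02 0.05 0.04] spin(about y) 0.0 tool x local [-0.001  1.     0.001] tool z local [-1.    -0.001 -0.   ]
```

```bash
python3 - <<'E'
from h import *
q=np.r_[np.arange(0,1.0,.08),1.0,1.04,1.08]; B=np.array([ball(x) for x in q])*100
D=np.diff(B,axis=0)
for a,d,b in zip(q[1:],D,B[1:]): print(round(a,2),"dy",round(-d[2],2),"dz",round(-d[0],2),b.round(1))
E
```

```text
0.08 dy 1.42 dz 0.74 [-15.1   6.8  32.1]
0.16 dy 1.47 dz 0.63 [-15.7   6.8  30.6]
0.24 dy 1.52 dz 0.51 [-16.2   6.8  29.1]
0.32 dy 1.55 dz 0.39 [-16.6   6.8  27.6]
0.4 dy 1.58 dz 0.26 [-16.8   6.8  26. ]
0.48 dy 1.59 dz 0.13 [-17.    6.8  24.4]
0.56 dy 1.6 dz 0.01 [-17.    6.8  22.8]
0.64 dy 1.59 dz -0.12 [-16.9   6.8  21.2]
0.72 dy 1.58 dz -0.25 [-16.6   6.8  19.6]
0.8 dy 1.56 dz -0.37 [-16.2   6.8  18. ]
0.88 dy 1.52 dz -0.5 [-15.7   6.8  16.5]
0.96 dy 1.48 dz -0.62 [-15.1   6.8  15.1]
1.0 dy 0.72 dz -0.35 [-14.8   6.8  14.3]
1.04 dy 0.7 dz -0.38 [-14.4   6.8  13.6]
1.08 dy 0.69 dz -0.41 [-14.    6.8  12.9]
```

Emit:
send_rows(
  plan=[
    [0, 1.4, 0.7, 0, 0.2],
    [0, 1.5, 0.6, 0, 0.2],
    [0, 1.5, 0.5, 0, 0.2],
    [0, 1.55, 0.4, 0, 0.2],
    [0, 0, 0, 0, 0.2],
  ],
)

```text
clock: 12.75
tcp_pos: [0.6057, 0.1171, 0.2706]
orientation: [-1.55, -0.297, 0.297]
contact_force: [-0.3, 1.5, 5.2]
grip_width: 0.03
```

```bash
cat > st.py <<'E'
from h import *
import sys
o,M,P,p=pose(); L=P.T@(o["tcp_pos"]-[p[0],p[1],0]); v=np.array([.03-L[0],L[2]+.005-.235])
print("radius",np.hypot(*v).round(4),"q",round(.524-np.arctan2(v[1],v[0]),3))
q=float(sys.argv[1]); b=ball(q); togo([b[0],.066,b[2]-.005])
E
python3 st.py .32; python3 - <<'E'
from h import *
zoom("side",(170,100,430,300),"side7",3)
E
```

```text
radius 0.1997 q 0.319
t 12.75 local tcp [-165.5   66.   270.6] force local [-1.5  0.3  5.2] grip 0.03
tool shift cm [0.   0.01 0.03] spin(about y) 0.1 tool x local [-0.002  1.     0.   ] tool z local [-1.    -0.002  0.   ]
```

View pics/side7.png

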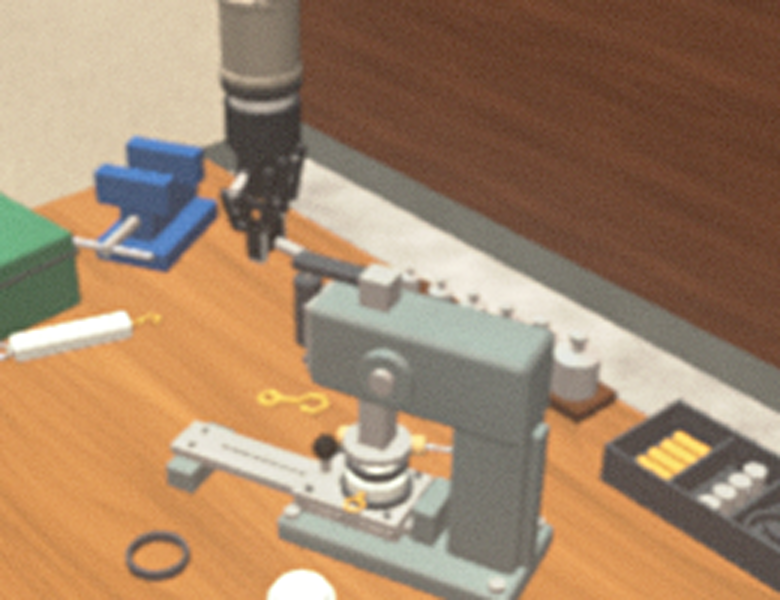

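Emit:
send_rows(
  plan=[
    [0, 1.6, 0.25, 0, 0.2],
    [0, 1.6, 0.15, 0, 0.2],
    [0, 1.6, 0, 0, 0.2],
    [0, 1.6, -0.1, 0, 0.2],
    [0, 0, 0, 0, 0.2],
  ],
)

```text
clock: 13.42
tcp_pos: [0.6048, 0.1194, 0.2071]
orientation: [-1.55, -0.296, 0.296]
contact_force: [-0.8, 1.5, 5.1]
grip_width: 0.03
```

```bash
python3 st.py .64
```

```text
radius 0.1993 q 0.639
t 13.43 local tcp [-168.    66.   207.1] force local [-1.7 -0.2  5.1] grip 0.03
tool shift cm [0.   0.02 0.07] spin(about y) 0.1 tool x local [-0.001  1.     0.   ] tool z local [-1.    -0.001  0.   ]
```

Emit:
send_rows(
  plan=[
    [0, 1.6, -0.25, 0, 0.2],
    [0, 1.6, -0.3, 0, 0.2],
    [0, 1.5, -0.5, 0, 0.2],
    [0, 0, 0, 0, 0.2],
  ],
)

```text
clock: 13.92
tcp_pos: [0.6088, 0.1092, 0.1608]
orientation: [-1.55, -0.297, 0.296]
contact_force: [-1.4, 1.2, 5.9]
grip_width: 0.0295
```

```bash
python3 st.py .96
```

```text
radius 0.1995 q 0.878
t 13.93 local tcp [-157.1   66.   160.8] force local [-1.7 -0.8  5.9] grip 0.0295
tool shift cm [ 0.    1.53 -0.58] spin(about y) 0.0 tool x local [-0.001  1.     0.001] tool z local [-1.    -0.001  0.   ]
```

Emit:
send_rows(
  plan=[
    [0, 0.8, -0.3, 0, 0.2],
    [0, 0.7, -0.3, 0, 0.2],
  ],
)

```text
clock: 14.18
tcp_pos: [0.611, 0.1038, 0.1468]
orientation: [-1.549, -0.297, 0.295]
contact_force: [-3.5, 0.4, 13.1]
grip_width: 0.0298
```

```bash
python3 st.py 1.0; python3 - <<'E'
from h import *
zoom("side",(230,190,350,290),"side8",6)
E
```

```text
radius 0.1994 q 0.954
t 14.18 local tcp [-151.3   66.   146.8] force local [-1.7 -3.1 13.1] grip 0.0298
tool shift cm [-0.    0.84 -0.35] spin(about y) 0.0 tool x local [-0.001  1.     0.001] tool z local [-1.    -0.001  0.001]
```

View pics/side8.png

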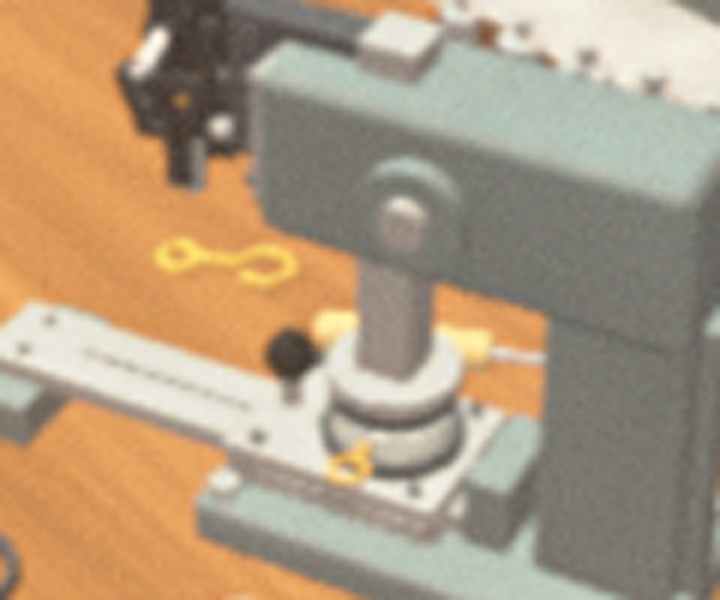

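The pad at (395,370) rests on the ring, which is going down onto the case; the load is 13 N. I'll keep pressing.

Emit:
send_rows(
  plan=[
    [0, 0.7, -0.3, 0, 0.2],
    [0, 0.4, -0.2, 0, 0.2],
  ],
)

```text
clock: 14.48
tcp_pos: [0.6129, 0.099, 0.1358]
orientation: [-1.55, -0.296, 0.295]
contact_force: [-5.1, 2.0, 12.2]
grip_width: 0.0296
```

```bash
python3 st.py 1.02
```

```text
radius 0.1997 q 1.015
t 14.47 local tcp [-146.1   66.   135.8] force local [-3.7 -4.  12.2] grip 0.0296
tool shift cm [ 0.    0.1  -0.02] spin(about y) 0.0 tool x local [-0.001  1.     0.001] tool z local [-1.    -0.001  0.001]
```

Emit:
send_rows(
  plan=[
    [0, 0.3, -0.15, 0, 0.2],
    [0, 0.2, -0.1, 0, 0.2],
  ],
)

```text
clock: 14.72
tcp_pos: [0.6138, 0.0967, 0.1309]
orientation: [-1.55, -0.297, 0.295]
contact_force: [-3.6, 0.4, 12.2]
grip_width: 0.0299
```

```bash
python3 st.py 1.02
```

```text
radius 0.1999 q 1.043
t 14.72 local tcp [-143.6   66.   130.9] force local [-1.7 -3.2 12.2] grip 0.0299
tool shift cm [ 0.   -0.39  0.23] spin(about y) 0.0 tool x local [-0.001  1.     0.001] tool z local [-1.    -0.001  0.001]
```

Emit:
send_rows(
  plan=[
    [0, 0.3, -0.15, 0, 0.2],
    [0, 0.3, -0.15, 0, 0.2],
  ],
)

```text
clock: 14.98
tcp_pos: [0.615, 0.0938, 0.1251]
orientation: [-1.55, -0.297, 0.295]
contact_force: [-6.2, -0.3, 15.8]
grip_width: 0.0298
```

```bash
python3 st.py 1.04;  python3 - <<'E'
from h import *
zoom("side",(230,160,350,260),"side9",6)
E
```

```text
radius 0.2001 q 1.075
t 14.97 local tcp [-140.5   66.   125.1] force local [-2.  -5.8 15.8] grip 0.0298
tool shift cm [ 0.   -0.62  0.35] spin(about y) 0.0 tool x local [-0.001  1.     0.001] tool z local [-1.    -0.001  0.001]
```

View pics/side9.png

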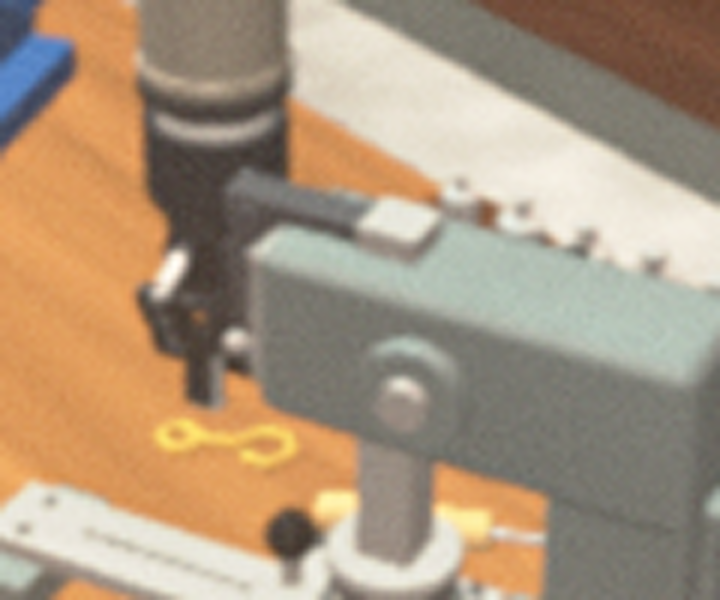

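Emit:
send_rows(
  plan=[
    [0, 0.3, -0.15, 0, 0.2],
  ],
)

```text
clock: 15.15
tcp_pos: [0.6155, 0.0925, 0.1227]
orientation: [-1.549, -0.297, 0.295]
contact_force: [-7.9, 0.8, 19.9]
grip_width: 0.0302
```

Emit:
send_rows(
  plan=[
    [0, 0.3, -0.15, 0, 0.2],
  ],
)

```text
clock: 15.28
tcp_pos: [0.6161, 0.0911, 0.1201]
orientation: [-1.549, -0.296, 0.295]
contact_force: [-8.1, 0.9, 25.5]
grip_width: 0.0298
```

```bash
python3 st.py 1.04
```

```text
radius 0.2004 q 1.104
t 15.28 local tcp [-137.6   66.   120.1] force local [-3.8 -7.2 25.5] grip 0.0298
tool shift cm [ 0.   -1.12  0.64] spin(about y) 0.0 tool x local [-0.     1.     0.001] tool z local [-1.    -0.     0.001]
```

```bash
python3 - <<'E'
from h import *
zoom("side",(245,180,345,280),"side10",6)
E
```

```text
(no output)
```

View pics/side10.png

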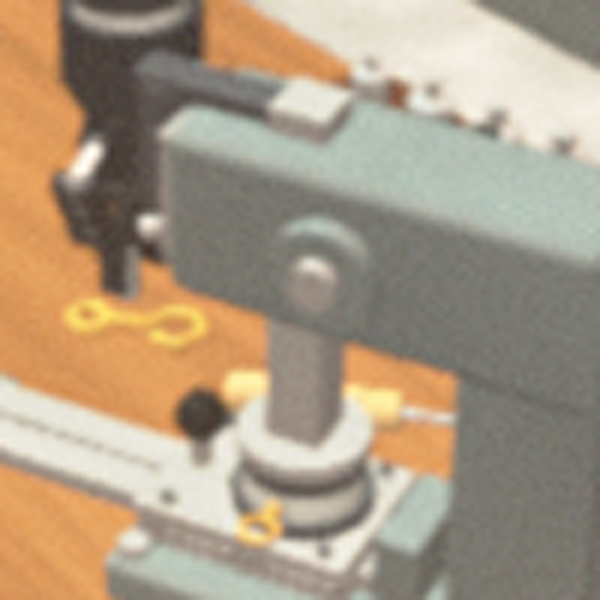

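```bash
cat > ram.py <<'E'
from h import *
p=np.load("p.npy")
def run(tag):
    zoom("side",(170,100,430,300),"sd"+tag,3)
    zoom("side",(170,100,430,300),"sdu",3)
    b=cv2.imread("pics/sdu.png",0).astype(np.float32); a=cv2.imread("pics/side5.png",0).astype(np.float32)
    for nm,(x0,y0,x1,y1) in {"block":(355,255,405,297),"pad":(345,415,412,448)}.items():
        t=a[y0:y1,x0:x1]; s=b[y0-10:y1+60,x0-10:x1+10]; m=cv2.matchTemplate(s,t,cv2.TM_CCOEFF_NORMED); _,v,_,l=cv2.minMaxLoc(m)
        c=m[max(l[1]-1,0):l[1]+2,l[0]]; sub=(c[0]-c[2])/(2*(c[0]-2*c[1]+c[2])) if len(c)==3 else 0
        z=.31 if nm=="block" else .118
        k=(proj("side",l2w(p,[0,0,z-.024]))-proj("side",l2w(p,[0,0,z])))[0]*3/24
        print(nm,round(float(v),2),"shift px",l[0]-10,round(l[1]-10+float(sub),2),"-> mm",((l[1]-10+sub)/k[1]).round(2),k.round(2))
import sys; run(sys.argv[1])
E
python3 ram.py a
```

```text
block 0.68 shift px -10 53.76 -> mm 59.46 [-0.02  0.9 ]
pad 0.93 shift px 0 19.21 -> mm 24.85 [-0.01  0.77]
```

Emit:
send_rows(
  plan=[
    [0, 0.3, -0.15, 0, 0.2],
  ],
)

```text
clock: 15.5
tcp_pos: [0.6166, 0.0898, 0.1177]
orientation: [-1.548, -0.296, 0.295]
contact_force: [-11.6, 1.8, 28.8]
grip_width: 0.0299
```

```bash
python3 st.py 1.04; python3 ram.py b
```

```text
radius 0.2005 q 1.118
t 15.5 local tcp [-136.1   66.   117.7] force local [ -5.9 -10.1  28.8] grip 0.0299
tool shift cm [-0.   -1.36  0.79] spin(about y) 0.0 tool x local [-0.     1.     0.001] tool z local [-1.    -0.     0.002]
block 0.69 shift px -10 53.73 -> mm 59.42 [-0.02  0.9 ]
pad 0.93 shift px 0 19.25 -> mm 24.9 [-0.01  0.77]
```

Emit:
send_rows(
  plan=[
    [0, -0.7, 0.4, 0, 0.2],
    [0, -0.7, 0.35, 0, 0.2],
    [0, -1.5, 0.6, 0, 0.2],
    [0, -1.5, 0.5, 0, 0.2],
    [0, -1.55, 0.4, 0, 0.2],
    [0, -1.6, 0.25, 0, 0.2],
    [0, -1.6, 0.1, 0, 0.2],
    [0, -1.6, 0, 0, 0.2],
    [0, -1.6, -0.15, 0, 0.2],
    [0, -1.6, -0.25, 0, 0.2],
    [0, 0, 0, 0, 0.2],
  ],
)

```text
clock: 16.92
tcp_pos: [0.6083, 0.1106, 0.2552]
orientation: [-1.549, -0.297, 0.295]
contact_force: [-0.1, 4.7, 4.0]
grip_width: 0.0298
```

```bash
python3 st.py 0; python3 - <<'E'
from h import *
zoom("side",(230,120,350,260),"side11",4)
E
```

```text
radius 0.1902 q 0.391
t 16.93 local tcp [-158.6   65.9  255.2] force local [-4.4  1.6  4. ] grip 0.0298
tool shift cm [ 0.02 -7.49 -1.53] spin(about y) 0.0 tool x local [-0.001  1.     0.002] tool z local [-1.    -0.001  0.001]
```

View pics/side11.png

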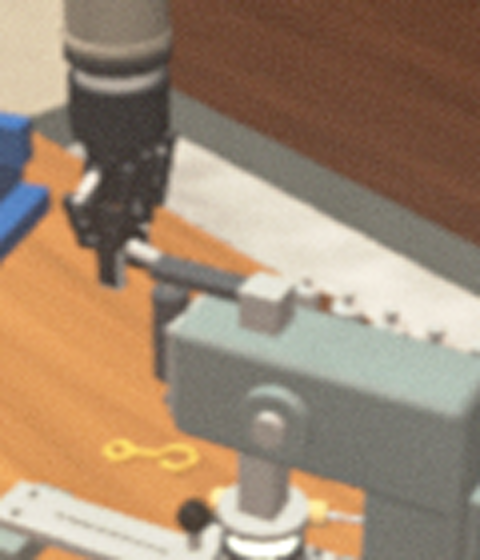

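Emit:
send_rows(
  plan=[
    [0, -1.5, 0, 0, 0.2],
    [0, -1.5, -0.4, 0, 0.2],
    [0, -1.5, -0.6, 0, 0.2],
    [0, -0.8, -0.4, 0, 0.2],
    [0, 0, 0, 0, 0.2],
  ],
)

```text
clock: 17.6
tcp_pos: [0.6132, 0.0979, 0.3075]
orientation: [-1.548, -0.296, 0.294]
contact_force: [-0.4, 5.2, 5.1]
grip_width: 0.0298
```

```bash
python3 st.py 0; python3 - <<'E'
from h import *
zoom("side",(230,120,350,260),"side12",4)
E
```

```text
radius 0.1913 q 0.107
t 17.6 local tcp [-144.9   65.9  307.5] force local [-5.   1.6  5.1] grip 0.0298
tool shift cm [ 0.02 -2.26 -0.17] spin(about y) -0.0 tool x local [0.001 1.    0.001] tool z local [-1.     0.001  0.002]
```

View pics/side12.png

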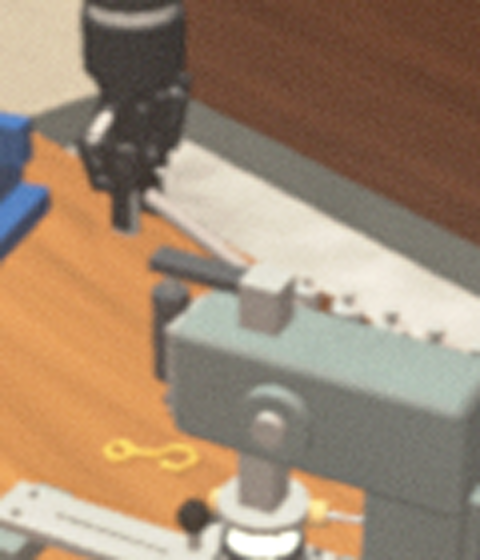

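Emit:
send_rows(
  plan=[
    [0, -0.8, -0.3, 0, 0.2],
    [0, -0.4, -0.1, 0, 0.2],
    [0, 0, 0, 0, 0.2],
  ],
)

```text
clock: 18.02
tcp_pos: [0.6147, 0.0934, 0.3166]
orientation: [-1.552, -0.296, 0.297]
contact_force: [8.3, 2.2, -7.2]
grip_width: 0.0297
```

```bash
python3 st.py 0
```

```text
radius 0.191 q 0.053
t 18.02 local tcp [-140.2   65.6  316.6] force local [ 1.   8.5 -7.2] grip 0.0297
tool shift cm [ 0.03 -1.34  0.29] spin(about y) 0.1 tool x local [-0.001  1.    -0.001] tool z local [-1.    -0.001 -0.001]
```

Emit:
send_rows(
  plan=[
    [0, 0, 0, 0, 0.6],
    [0, 0, 0, 0, 1],
    [0, 0, 0, 0, 1],
    [0, 0, 0, 0, 1],
    [0, -2, 0, 0, 1],
    [0, -4, 0, 0, 1],
    [0, -4, 0, 0, 1],
    [0, 0, 4, 0, 1],
    [0, 0, 4, 0, 1],
    [0, 0, 4, 0, 1],
    [0, 0, 4, 0, 1],
    [0, 0, 0, 0, 1],
  ],
)

```text
clock: 19.52
tcp_pos: [0.5539, 0.2466, 0.4179]
orientation: [-1.548, -0.301, 0.302]
contact_force: [-0.1, -0.1, 0.2]
grip_width: 0.0854
```

```bash
python3 st.py 0; python3 ram.py c; python3 - <<'E'
from h import *
p=np.load("p.npy")
for c in("top","side"):
    zoom(c,(170,100,430,300),c+"13",3,proj(c,l2w(p,[[-.06,0,.088],ball(0)])))
zoom("side",(255,210,325,280),"side13z",8)
E
```

```text
radius 0.3841 q 0.013
t 19.52 local tcp [-305.    65.4  417.9] force local [ 0.  -0.1  0.2] grip 0.0854
tool shift cm [ -0.06   8.76 -16.2 ] spin(about y) 0.5 tool x local [-0.008  1.    -0.001] tool z local [-1.    -0.008  0.001]
block 1.0 shift px 0 -0.0 -> mm -0.0 [-0.02  0.9 ]
pad 1.0 shift px 0 0.04 -> mm 0.05 [-0.01  0.77]
```

View pics/side13.png

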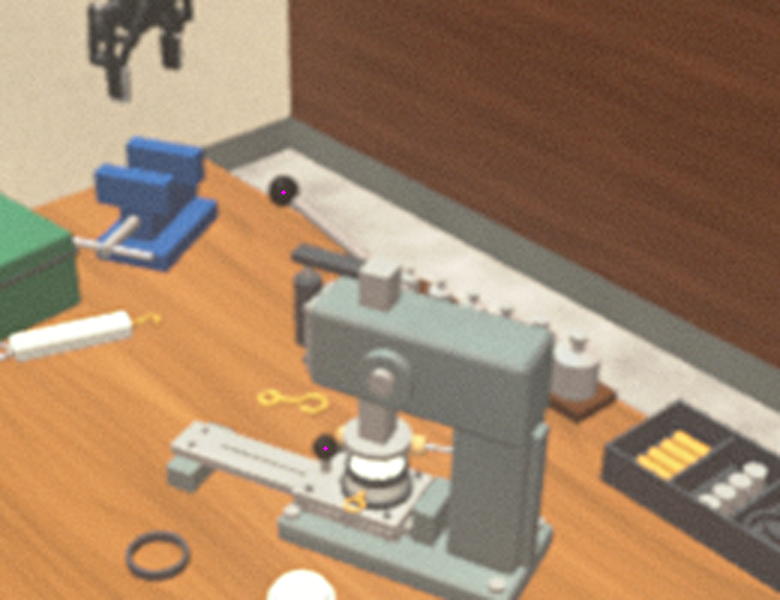

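View pics/side13z.png

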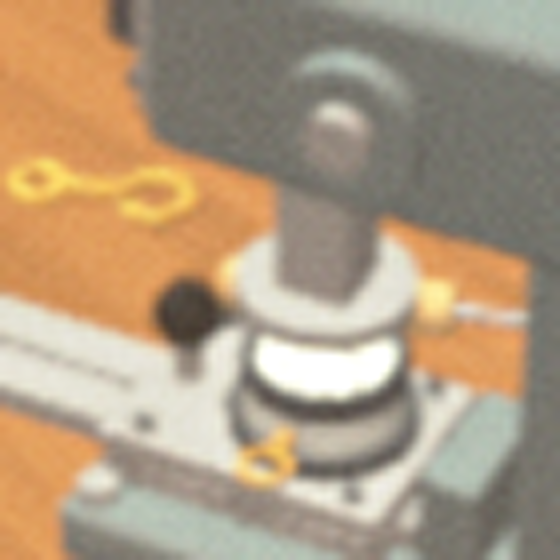

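View pics/top13.png

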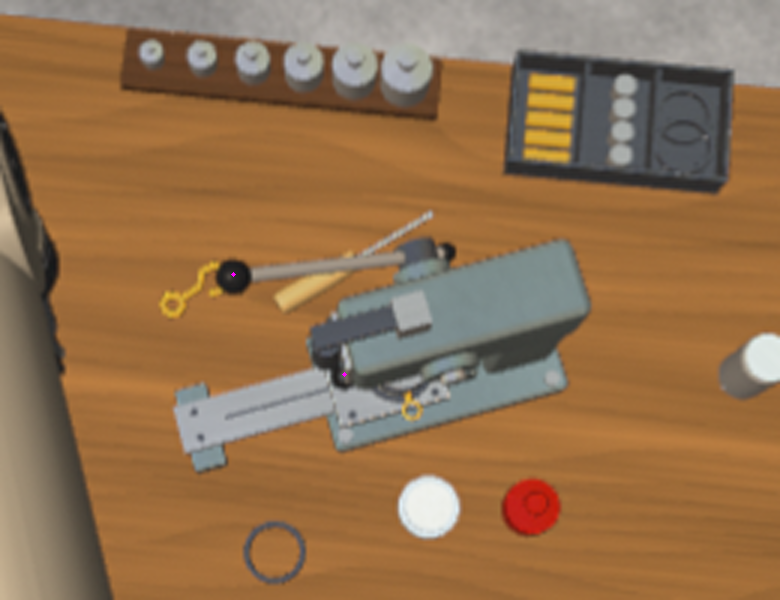

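```bash
python3 - <<'E'
from h import *
p=np.load("p.npy"); im=[]
for z in (.094,.102):
    t=np.linspace(0,2*np.pi,60); m=proj("side",l2w(p,np.c_[.033*np.cos(t),.033*np.sin(t),0*t+z]))
    zoom("side",(265,225,310,275),"tmp",8,m); im.append(cv2.imread("pics/tmp.png"))
cv2.imwrite("pics/cmp.png",np.hstack(im))
E
```

```text
(no output)
```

View pics/cmp.png

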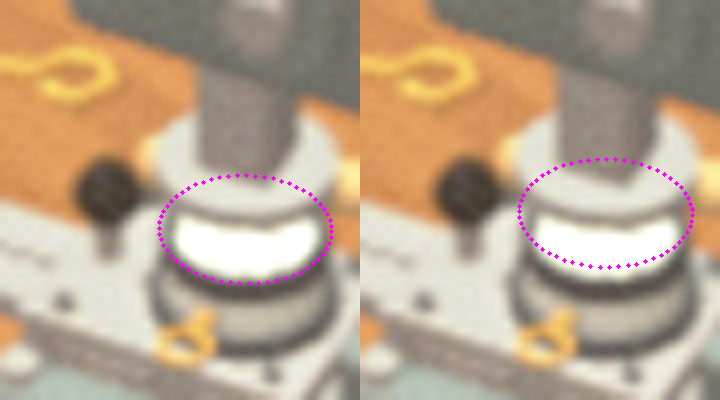

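The rim matches the ellipse for the seated height of 94 mm (left) and not the one for 102 mm (right). In the last pictures the knob is at home, the lever is up, and the bystanders have not moved. I'm handing in.

```bash
python3 -c "
from bench import r
print(r.hand_in())"
```

```text
the job is handed in; nothing more can be done
None
```

The job is done and handed in at about 19.7 s of the 64 s allowed: the shuttle is home, the dial ring is pressed on, and the lever is back up.

- **Shuttle:** The moves could not tilt the tool, so I did not follow the knob home. I pushed the shuttle plate's front edge with one open finger, keeping the gripper beside the head. It went solid at about 17 N, and the knob then matched its calculated home position in both views.
- **Press stroke:** I gripped the lever ball, pulled it down its arc, then followed it back up to its stop and let go. The pull was about 12–13 N while pressing and rose to 29 N once the lever went solid. The pad had then come down 24.9 mm by the pictures, against about 24 mm expected, and did not move on one more pull.
- **Last checks:** The ring's rim matches the seated height of 94 mm, not 102 mm. The ram and the lever ball are back at their starting positions. By eye, the other things in the last pictures had not moved. The gripper is open and clear of everything.

**Disagreement:** at the end of the pull the gripper's position suggested a lever value of 1.12, where about 1.02 was expected. The ball had slipped roughly 1 cm in the pads. I relied on the pad travel and the ring height instead, and both show the ring seated.

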